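# Clamp the culture dish and hold the spring calliper at 20 mm over it

## Robot

A 6-joint arm with a two-finger parallel gripper is mounted at the origin on the work surface; the furniture and walls round the work are solid. World frame = base frame: x ahead of the robot, y to its left, z up, the work surface at z = 0. Lengths are in m, angles in rad, forces in N, time in s.
With the tool pointing down it reaches from about 0.325 to 0.85 m from the base axis. Payload 15.5 kg.
Tool frame: the origin (TCP) lies at the very end of the fingers, on their centre line; the grasp point (between the pads) lies 19 mm behind it; z points along the fingers, y is the line along which they close (so a half turn about z gives the same grasp; the last joint's range is limited). The gripper opens to 91 mm and grips with 3 to 60 N. Pads are 32 mm wide; open, the fingers measure 118 mm over their backs; the gripper's body (76 mm by 178 mm) begins 60 mm behind the grasp point.
Start: joints at [1.077, 0.494, 1.345, -0, 1.302, -0.096], TCP at [0.243, 0.576, 0.214] pointing down, gripper open.
Joint ranges: [-2.91, 2.91], [-0.82, 2.16], [0.22, 2.67], [-1.22, 4.37], [0.12, 2.79], [-3.08, 3.08]. Speed limits (rad/s): [1.89, 1.89, 2.57, 3.01, 3.01, 3.01].

## Interface

Orientations are given as a unit quaternion [w, x, y, z].
In Python, from cell import state, capture, get_calibration, hand_in gives the robot as it stands.
- The arm moves only by the shell command python3 -m creep, which reads ROWS from standard input. ROWS is a JSON list that holds a single list of rows (three levels of brackets), with 1 to 5 rows, each of 7 numbers: dx, dy, dz in m, then a rotation vector rx, ry, rz in rad, then the finger opening in m; each row shifts and turns the commanded pose from where the row before left it, along the tool's axes as they then stand; what a row does not reach is not made up. A row lasts 1/10 s, in which the tool goes at most 0.05 m and 0.15 rad, less where a joint would pass 70% of its speed; a pose out of reach is approached as far as the arm can. The fingers move at their own pace and stop on an object; the grip force is fixed at half the most. Time passes only in rows, so rows that do not move let the fingers close. It prints the time, the measured TCP pose, the force, the opening and the grip force at its end. Input that does not fit is refused with a message, and nothing moves.
- state(): the state, without advancing time (a new reading comes with each control period).
- capture(name): name is "scene" or "top" or "wrist"; returns the picture (400x640x3 uint8, red, green, blue); there is no depth.
- get_calibration(name): a dict with "intrinsics" (3x3 intrinsics, pixels), "xyz" and "attitude" of the camera in the world; the wrist camera has in their place "T_tool_cam" (4x4, takes a point from camera to tool coordinates, whose origin is the TCP and whose axes are the flange's). Camera axes: x right, y down, z forward; pixel columns grow to the right and rows downward; lengths in m; the calibration is good to about 2 mm. A picture is of the moment at which its call begins: read the wrist's pose just before it. get_calibration takes no time and is no camera call.
- hand_in(): hands the job in; it is judged then, once.
The state is a dict: "clock": time; "qpos": joint angles; "joint_velocities": joint speeds; "effort": joint torques, N m; "ee_pos": TCP position; "ee_rot": TCP orientation; "wrist_force": force on the tool from outside, world axes, zero at the start; "wrist_torque": the same for the moment, N m; "opening": finger opening in m; "finger_force": force on a finger pad.
Only numpy, scipy, OpenCV 4.12 (cv2) and the standard library are available. Lean on these libraries where they do the work, as an engineer would, in place of code of your own. Each camera call takes 0.05 s, during which the arm holds its last target. There are 200 camera calls.

## Task

Check the culture dish against the 20 mm limit. First secure the dish in its reading stand: press the thumb pad of the raised hold-down frame until the side catch holds the frame down by itself, and take your hand off it. Then pick up the spring bow calliper by its ribbed finger grips, squeeze it until its tips stand 20 mm apart (pointer on the one long line of its scale) and carry it level over the dish, its two tips either side of the paper disc in the dish's middle and within 4 cm above the lid, touching neither dish nor stand and leaving the other things where they are; finish there while still holding the calliper, hand and gap kept steady at that mark.

Things in the scene. Friction and masses are not known exactly. Their poses are not given: they have to be found in the camera images.
- stand: Dish reading stand, fixed: painted grey block 132 (x) x 104 (y) x 20 mm, a round seat 3 mm deep in its top. Origin under the middle; x points to the frame's hinge (at x 56 mm, z 36 mm), so the thumb pad is on the -x side. The frame is two 10 mm wide aluminium bars at y +-31 mm with a crossbar in front, 5 mm thick; latched it lies level, its top about 39 mm above the bench.
- catch (a joint): Angle (rad) by which the steel spring catch is pushed outward; 0 = at rest or hooked over the frame's pin. It stands at the stand's right side (x -18 mm, y -56 mm in its frame); its release lip (y to -67 mm, 50 mm above the bench) is the highest point when the frame is down. Leave it alone: pressing it outward frees the frame.
- hold_down (a joint): Angle of the hold-down frame, rad: 0 = raised 20 degrees (its spring keeps it there), 0.34 = down, level, held by the catch; 0.385 = stop. Push it past 0.36 for the catch to snap over its pin; let go, it rises back to about 0.34 and stays. The push at the pad grows from about 3 N to 7 N.
- thumb_pad (a point): Middle of the top of the ribbed black rubber thumb pad, 24 x 30 mm, at the free front end of the frame, 121 mm from the hinge line. About 81 mm above the bench when raised, 41 mm when latched; going down it moves on an arc about the hinge, ending 65 mm in front (-x of the stand) of the dish's middle.
- dish: Round flat culture dish with lid, 62 mm across and 14 mm high, loose in the seat of the stand; origin at the centre of its underside, 17 mm above the bench. Under the clear lid a 6 mm paper disc marks its middle, in a darker ring 20 mm across.
- calliper: Spring bow calliper (large sprung tweezers), steel, 45 to 75 g, lying flat. Origin under the middle between its finger grips; x along the midline to the two pointed tips (x 73 mm), y to the left leg, z up. The legs turn about a pin at x -78 mm; the bow ring reaches to x -113 mm. Its scale plate lies across the legs at x 31 to 43 mm: a line per 4 mm of tip gap, that for 20 mm long and thick.
- grip_left (a point): Middle of the outer face of the left leg's ribbed finger grip, 50 mm long (calliper x -25 to 25 mm), 13 mm high (z 0 to 13 mm). Take the calliper across both grips, fingers closing along its y. Across the outer faces it is 34.6 mm wide when free and 22 mm at 20 mm tip gap: the tips close 1.9 times as far as the grips. Spring force on each finger: 0 N free, 9 N at the mark.
- grip_right (a point): The same point on the right leg (calliper y < 0).
- leg_left (a joint): How far the left leg has been squeezed inward, rad: 0 = free (tips 44 mm apart), 0.080 = tips 20 mm apart, 0.13 = stop (tips 5 mm apart). The right leg mirrors it. Tip gap in mm is about 44 - 300 x value.
- tip_left (a point): Inner side of the point of the left leg (y > 0 in the calliper's frame), 6.5 mm above the calliper's underside.
- tip_right (a point): Inner side of the point of the right leg; the tip gap is its distance from tip_left.
- gap_mid (a point): Point midway between the two tips: in the calliper's frame 73 mm ahead of the origin on the midline, 6.5 mm above the underside.
- spare_dish: Bystander: clear empty culture dish, 62 mm across, 14 mm high, with another one stacked on it.
- spare_dish_2: Bystander: filled dish, 60 mm across, stacked on spare_dish.
- oil: Bystander: small brown dropper bottle, 29 mm across, 92 mm tall, standing.
- seat (a point): Centre of the seat floor of the stand, 17 mm above the bench; the dish's origin rests here.

How it is judged:
On the way, in this order (a step that is already met when the one before it is completed fails the run):
1. the frame is down and the catch alone holds it, the hand off the stand (value of joint hold_down above 0.31 rad and contact force between each of the fingers, the arm and stand below 0.2 N), for 0.3 s.
2. the calliper is lifted clear of the bench in the fingers (height (world z) of calliper above 0.03 m and contact force between the fingers and calliper above 1 N), for 0.2 s.
At the end, for the whole second after the job is handed in: Frame latched (over 0.31 rad); calliper in the fingers, touching neither stand nor dish; tip gap 18 to 22 mm and still; calliper level within 0.2 rad and at rest; point between the tips within 12 mm of the dish's centre, 2 to 46 mm above the lid; dish within 4 mm of its seat (value of joint hold_down above 0.31 rad and distance between tip_left and tip_right between 0.018 and 0.022 m and velocity of joint leg_left between -0.05 and 0.05 rad/s and horizontal distance between gap_mid and dish below 0.012 m and z of gap_mid in the frame of dish between 0.016 and 0.06 m and angle between calliper's own z axis and vertical below 0.2 rad and linear speed of calliper below 0.015 m/s and angular speed of calliper below 0.15 rad/s and contact force between the fingers and calliper above 2 N and contact force between calliper and stand below 0.1 N and contact force between calliper and dish below 0.1 N and contact force between the arm and stand below 0.2 N and distance between dish and seat below 0.004 m); the arm keeps its last pose, push and grip.
It fails at once if a bystander is pushed more than 20 mm (distance of any of spare_dish, spare_dish_2, oil from where it was at the start of the episode above 0.02 m).
It fails at once if the dish leaves its seat (distance between dish and seat above 0.008 m).
It also fails if it takes over 54 s, if anything falls off the work surface, if the arm or the gripper's body presses on something with over 40 N, if the wrist force passes 120 N, or if a joint passes its speed limit or range.

## Working session

There is one attempt and no reset: what is moved stays moved. The work goes in short steps, Python scripts to look and compute and a shell command to move; the robot and the scene stay as the last step left them, time stands still between calls to the robot, and variables do not carry over. Pictures are saved under pics/ and viewed, at most 10 in all, crops included, and the job is handed in when it is done.

```bash
ls; mkdir -p pics
python3 - <<'E'
from cell import *
import cv2
s=state()
print({k:s[k] for k in ['clock','ee_pos','ee_rot','opening','wrist_force']})
for n in ['scene','top','wrist']:
    cv2.imwrite(f'pics/{n}0.png',capture(n)[:,:,::-1]); print(n,get_calibration(n))
a=[cv2.imread(f'pics/{n}0.png') for n in ['scene','top','wrist']]
E
```

```text
pics
{'clock': 0.0, 'ee_pos': array([0.24253295, 0.57559407, 0.21331059]), 'ee_rot': array([-1.66349710e-04,  1.98063146e-01,  9.80189053e-01, -6.18573902e-04]), 'opening': 0.09153286077251092, 'wrist_force': array([ 1.06297255, -1.22949674,  0.92983524])}
scene {'intrinsics': array([[462.06999066,   0.        , 327.16307595],
       [  0.        , 462.06999066, 196.19764537],
       [  0.        ,   0.        ,   1.        ]]), 'xyz': array([-0.05560202,  0.44103597,  0.48337326]), 'attitude': array([ 0.20381493, -0.29217885,  0.78708867, -0.50356967])}
top {'intrinsics': array([[500.81563226,   0.        , 320.59876212],
       [  0.        , 500.81563226, 204.77468254],
       [  0.        ,   0.        ,   1.        ]]), 'xyz': array([ 0.29615222, -0.2168859 ,  1.09060785]), 'attitude': array([-0.08611207,  0.73051154, -0.67321746,  0.07560331])}
wrist {'intrinsics': array([[286.42153581,   0.        , 315.42473323],
       [  0.        , 286.42153581, 200.44632332],
       [  0.        ,   0.        ,   1.        ]]), 'T_tool_cam': array([[ 4.93083731e-04, -9.66522531e-01, -2.56581283e-01,
         7.15236488e-02],
       [ 9.99999406e-01,  7.26104489e-04, -8.13437788e-04,
        -9.64138580e-05],
       [ 9.72510771e-04, -2.56580729e-01,  9.66522314e-01,
        -1.70644793e-01],
       [ 0.00000000e+00,  0.00000000e+00,  0.00000000e+00,
         1.00000000e+00]])}
```

View pics/top0.png

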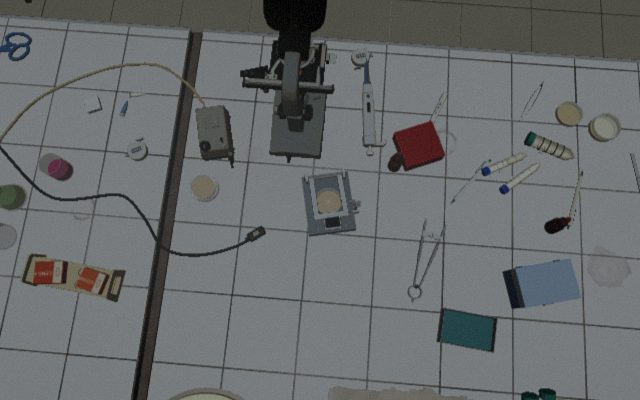

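View pics/scene0.png

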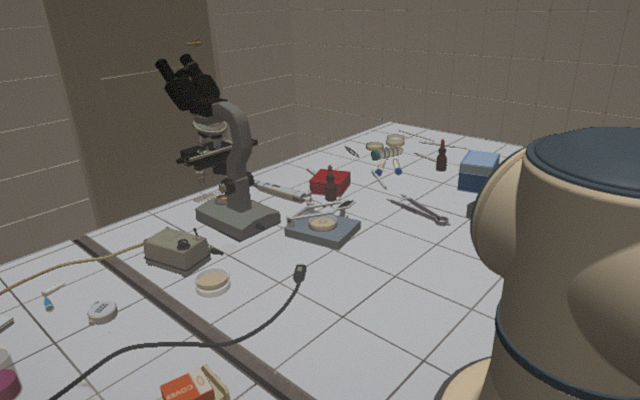

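The top view shows the stand at about (330,203), with its pad at (333,222) and the catch at (357,205). The calliper has its tips at (424,220) and (444,228), its scale at (430,238) and its ring at (414,292). The spare dishes are at (205,187), the oil bottle at (395,162) and the microscope behind the stand.

```bash
cat > h.py <<'E'
import numpy as np, cv2
from scipy.spatial.transform import Rotation as R
from cell import *
def rot(q): return R.from_quat(np.r_[q[1:],q[0]])
def campose(name,s=None):
    c=get_calibration(name)
    if name!='wrist': return c['intrinsics'],rot(c['attitude']).as_matrix(),np.array(c['xyz'])
    s=s or state(); r=rot(s['ee_rot']).as_matrix(); T=c['T_tool_cam']
    return c['intrinsics'],r@T[:3,:3],r@T[:3,3]+s['ee_pos']
def ray(p,P):
    K,r,t=P; d=r@np.linalg.inv(K)@np.array([p[0],p[1],1.]); return t,d/np.linalg.norm(d)
def plane(p,z,P):
    t,d=ray(p,P); return t+d*(z-t[2])/d[2]
def tri(rays):
    A=0;b=0
    for t,d in rays:
        M=np.eye(3)-np.outer(d,d); A=A+M; b=b+M@t
    x=np.linalg.solve(A,b); return x,max(np.linalg.norm(np.cross(x-t,d)) for t,d in rays)
def proj(X,P):
    K,r,t=P; c=r.T@(np.array(X)-t); return (K@c/c[2])[:2]
E
python3 - <<'E'
from h import *
P=campose('top')
for n,p,z in [('pad',(333,222),.08),('hinge',(326,176),.036),('dish',(330,203),.031),('tipL?',(424,220),.007),('tipR',(444,228),.007),('ring',(414,292),.007),('oil',(395,162),.045),('spare',(205,187),.028),('scope',(297,157),0),('red',(405,168),.03)]:
    print(n,plane(p,z,P).round(3))
im=cv2.imread('pics/top0.png')
a=cv2.resize(im[150:310,290:460],None,fx=3.5,fy=3.5,interpolation=cv2.INTER_CUBIC)
cv2.imwrite('pics/topc.png',np.clip(a*1.6,0,255).astype(np.uint8))
print(rot(state()['ee_rot']).as_matrix().round(2))
E
```

```text
pad [ 0.497 -0.22   0.08 ]
hinge [ 0.607 -0.197  0.036]
dish [ 0.548 -0.211  0.031]
tipL? [ 0.532 -0.42   0.007]
tipR [ 0.518 -0.464  0.007]
ring [ 0.374 -0.404  0.007]
oil [ 0.648 -0.345  0.045]
spare [0.563 0.066 0.028]
scope [ 0.657 -0.127  0.   ]
red [ 0.641 -0.37   0.03 ]
[[-0.92  0.39 -0.  ]
 [ 0.39  0.92 -0.  ]
 [ 0.   -0.   -1.  ]]
```

View pics/topc.png

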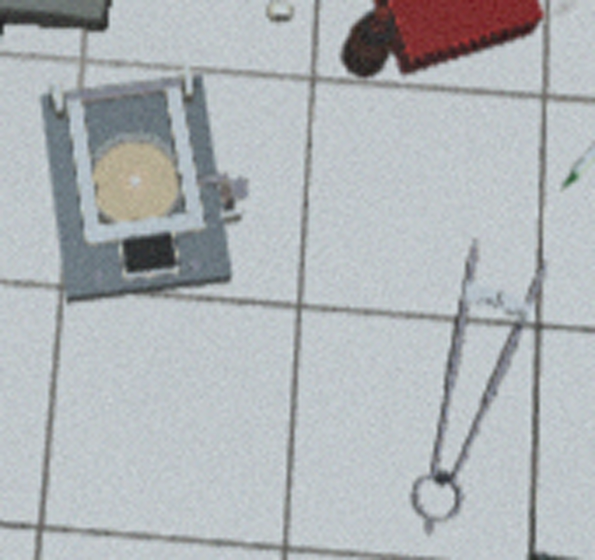

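```bash
for i in 1; do :; done
echo '[[[-0.027,-0.0362,0,0,0,0,0],[-0.027,-0.0362,0,0,0,0,0],[-0.027,-0.0362,0,0,0,0,0],[-0.027,-0.0362,0,0,0,0,0],[-0.027,-0.0362,0,0,0,0,0]]]' | python3 -m creep
echo '[[[-0.027,-0.0362,0,0,0,0,0],[-0.027,-0.0362,0,0,0,0,0],[-0.027,-0.0362,0,0,0,0,0],[-0.027,-0.0362,0,0,0,0,0],[-0.027,-0.0362,0,0,0,0,0]]]' | python3 -m creep
echo '[[[-0.027,-0.0362,0,0,0,0,0],[-0.027,-0.0362,0,0,0,0,0],[-0.027,-0.0362,0,0,0,0,0],[-0.027,-0.0362,0,0,0,0,0],[-0.027,-0.0362,0,0,0,0,0]]]' | python3 -m creep
```

```text
clock: 0.65
ee_pos: [0.2968, 0.355, 0.2138]
ee_rot: [0.0, 0.198, 0.98, -0.0]
wrist_force: [2.1, 0.7, -0.3]
opening: 0.054
finger_force: 0.0
clock: 1.15
ee_pos: [0.3509, 0.1358, 0.214]
ee_rot: [0.0, 0.198, 0.98, 0.0]
wrist_force: [0.8, 0.2, -0.2]
opening: 0.0144
finger_force: 0.0
clock: 1.65
ee_pos: [0.405, -0.0837, 0.214]
ee_rot: [0.0, 0.198, 0.98, 0.0]
wrist_force: [1.3, -0.1, 0.4]
opening: 0.0001
finger_force: 0.0
```

Next I take one picture here with the stand in view, then a second one further on.

```bash
echo '[[[-0.027,-0.0362,0,0,0,0,0],[-0.027,-0.0362,0,0,0,0,0],[0,0,0,0,0,0,0]]]' | python3 -m creep | head -2
python3 - <<'E'
from h import *
import pickle
s=state(); im=capture('wrist'); pickle.dump((s,im),open('w1.pkl','wb')); cv2.imwrite('pics/w1.png',im[:,:,::-1])
E
echo '[[[-0.01,-0.0362,0,0,0,0,0],[-0.01,-0.0362,0,0,0,0,0],[-0.01,-0.0362,0,0,0,0,0],[0,0,0,0,0,0,0]]]' | python3 -m creep|head -2
python3 - <<'E'
from h import *
import pickle
s=state(); im=capture('wrist'); pickle.dump((s,im),open('w2.pkl','wb')); cv2.imwrite('pics/w2.png',im[:,:,::-1])
E
```

```text
clock: 1.95
ee_pos: [0.4281, -0.1742, 0.2139]
clock: 2.4
ee_pos: [0.4119, -0.2837, 0.2139]
```

View pics/w1.png

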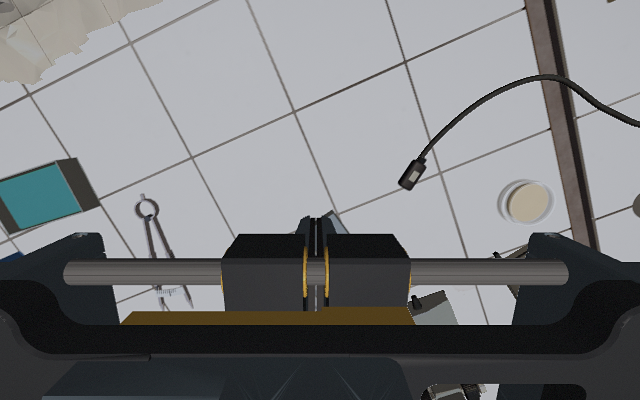

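View pics/w2.png

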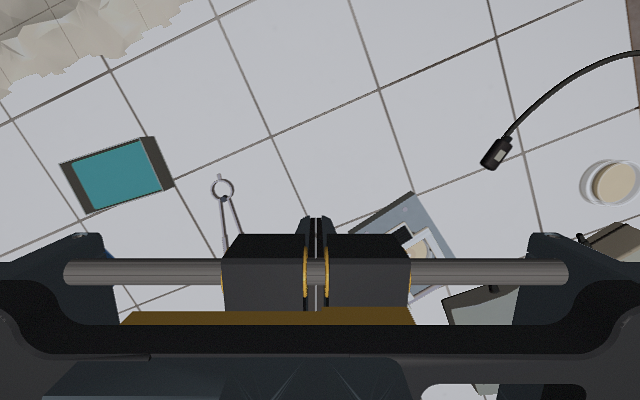

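The pictures show that the wrist camera looks towards the tool's +x, which here is the robot's side. A half turn about z makes it look ahead over the stand and the tips. First I check the range of joint 6.

```bash
python3 -c "
from cell import *
print(state()['qpos'].round(3))"
echo '[[[-0.0,-0.0,0,0,0,0.15,0]]]' | python3 -m creep|head -3;python3 -c "
from cell import *
print(state()['qpos'].round(3))"
```

```text
[-0.72   0.318  1.649 -0.     1.175 -1.89 ]
clock: 2.55
ee_pos: [0.4119, -0.2798, 0.2137]
ee_rot: [-0.0, 0.271, 0.963, 0.0]
[-0.717  0.317  1.651  0.     1.175 -1.739]
```

```bash
echo '[[[0,0,0,0,0,0.149,0],[0,0,0,0,0,0.149,0],[0,0,0,0,0,0.149,0],[0,0,0,0,0,0.149,0],[0,0,0,0,0,0.149,0]]]' | python3 -m creep >/dev/null
echo '[[[0,0,0,0,0,0.149,0],[0,0,0,0,0,0.149,0],[0,0,0,0,0,0.149,0],[0,0,0,0,0,0.149,0],[0,0,0,0,0,0.149,0]]]' | python3 -m creep >/dev/null
echo '[[[0,0,0,0,0,0.149,0],[0,0,0,0,0,0.149,0],[0,0,0,0,0,0.149,0],[0,0,0,0,0,0.149,0],[0,0,0,0,0,0.149,0]]]' | python3 -m creep >/dev/null
echo '[[[0,0,0,0,0,0.149,0],[0,0,0,0,0,0.149,0],[0,0,0,0,0,0.149,0],[0,0,0,0,0,0.149,0],[0,0,0,0,0,0,0]]]' | python3 -m creep
python3 - <<'E'
from h import *
import pickle
s=state(); im=capture('wrist'); pickle.dump((s,im),open('w1.pkl','wb')); cv2.imwrite('pics/w3.png',im[:,:,::-1])
print(s['qpos'].round(2)); print(rot(s['ee_rot']).as_matrix().round(3))
E
```

```text
clock: 4.55
ee_pos: [0.4122, -0.2793, 0.2139]
ee_rot: [-0.0, 0.993, -0.12, -0.0]
wrist_force: [-0.3, 0.4, -0.1]
opening: 0.0006
finger_force: 0.0
[-0.72  0.32  1.65  0.    1.17  1.09]
[[ 0.971 -0.238 -0.   ]
 [-0.238 -0.971  0.001]
 [-0.001 -0.001 -1.   ]]
```

View pics/w3.png

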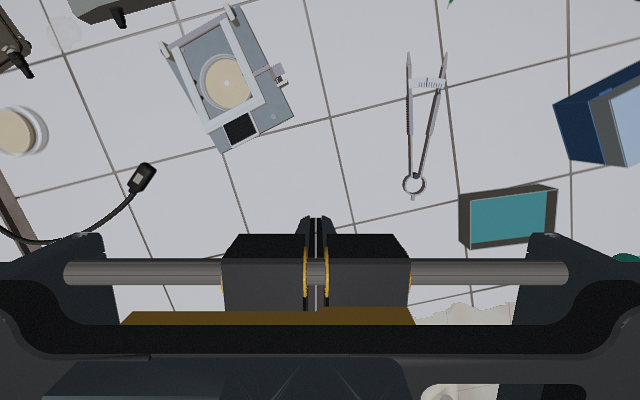

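The stand lies ahead on the left, with the pad at (240,129), the dish at (227,83) and the catch at (279,76). The calliper has its tips at (408,55) and (445,56), the scale at (429,84), the pin at (415,176) and the ring at (413,185). I take a second wrist place for triangulation.

```bash
echo '[[[-0.01,-0.035,0.02,0,0,0,0],[-0.01,-0.035,0.02,0,0,0,0],[0,0,0,0,0,0,0]]]' | python3 -m creep|head -2
python3 - <<'E'
from h import *
import pickle
s=state(); im=capture('wrist'); pickle.dump((s,im),open('w2.pkl','wb'))
T=campose('top'); top=cv2.imread('pics/top0.png')[:,:,::-1].copy()
def blobs(im,kind,c,rad):
    hsv=cv2.cvtColor(im,cv2.COLOR_RGB2HSV)
    m=cv2.inRange(hsv,(0,0,0),(180,255,60)) if kind=='pad' else cv2.inRange(hsv,(8,45,90),(28,200,255))
    n,l,st,ce=cv2.connectedComponentsWithStats(m)
    o=[(st[i][4],*ce[i]) for i in range(1,n) if st[i][4]>40 and np.hypot(*(ce[i]-c))<rad]
    return max(o) if o else None
W=[]
for f in ('w1.pkl','w2.pkl'):
    s,im=pickle.load(open(f,'rb')); W.append((campose('wrist',s),im))
for k,X in [('pad',(.497,-.22,.08)),('dish',(.55,-.211,.03))]:
    rays=[]
    for P,im in W+[(T,top)]:
        c=proj(X,P); b=blobs(im,k,c,30); print(k,c.round(0),b and np.round(b,1))
        if b: rays.append(ray(b[1:],P))
    for rr in (rays,rays[:2],rays[1:]):
        x,e=tri(rr); print(x.round(4),e.round(4))
cv2.imwrite('pics/cmp.png',np.vstack([cv2.resize(im[10:210,380:500] if i==0 else im[0:200,400:560],(400,600)) for i,(P,im) in list(enumerate(W))[:1]])[:,:,::-1])
cv2.imwrite('pics/w4.png',im[:,:,::-1])
E
```

```text
clock: 4.9
ee_pos: [0.4069, -0.2033, 0.1719]
pad [240. 129.] [594.  239.4 128.6]
pad [310. 102.] [858.  310.7 100.4]
pad [333. 222.] [132.  332.  221.8]
[ 0.4976 -0.2194  0.0783] 0.0012
[ 0.4973 -0.2207  0.0832] 0.0002
[ 0.4982 -0.2194  0.0751] 0.0012
dish [229.  84.] None
dish [290.  52.] None
dish [330. 202.] [249.  328.2 201.6]
[ 0.3258 -0.2157  0.9673] 0.0
[ 0.3258 -0.2157  0.9673] 0.0Traceback (most recent call last):
    m, n = a.shape[-2:]
    ^^^^
ValueError: not enough values to unpack (expected 2, got 0)

During handling of the above exception, another exception occurred:

Traceback (most recent call last):
  File "h.py", line 18, in tri
    x=np.linalg.solve(A,b); return x,max(np.linalg.norm(np.cross(x-t,d)) for t,d in rays)
numpy.linalg.LinAlgError: 0-dimensional array given. Array must be at least two-dimensional
```

```bash
cat > seg.py <<'E'
from h import *
import pickle
top=cv2.imread('pics/top0.png')[:,:,::-1].copy()
V=[]
for f in ('w1.pkl','w2.pkl'):
    s,im=pickle.load(open(f,'rb')); V.append((campose('wrist',s),im))
V.append((campose('top'),top))
E
python3 - <<'E'
from seg import *
im=V[0][1]; print(cv2.cvtColor(im,cv2.COLOR_RGB2HSV)[83,210:245:5].tolist(),im[60,160:170:5].tolist())
rays=[]
for P,im in V:
    c=proj((.55,-.211,.03),P); hsv=cv2.cvtColor(im,cv2.COLOR_RGB2HSV)
    m=cv2.inRange(hsv,(8,30,90),(30,200,255)); m=cv2.morphologyEx(m,cv2.MORPH_OPEN,np.ones((3,3)))
    cs=[k for k in cv2.findContours(m,0,2)[0] if len(k)>15 and abs(cv2.pointPolygonTest(k,tuple(map(float,c)),True))<40 and cv2.contourArea(k)>100]
    if not cs: print('none'); continue
    k=max(cs,key=cv2.contourArea); e=cv2.fitEllipse(cv2.convexHull(k)); print(np.round(e[0],1),np.round(e[1],1),cv2.contourArea(k))
    rays.append(ray(e[0],P)); print(plane(e[0],.029,P).round(4))
if len(rays)>1:
    x,r=tri(rays); print(x.round(4),r)
im=V[0][1][30:210,380:500]; cv2.imwrite('pics/c1.png',cv2.resize(im,None,fx=3.3,fy=3.3,interpolation=2)[:,:,::-1])
im2=V[1][1]; a=proj((.52,-.44,0),V[1][0]); b=proj((.4,-.41,0),V[1][0]); print(a,b)
a=im2[0:180,max(0,int(min(a[0],b[0]))-40):][:,:180]
w=cv2.resize(im,None,fx=3.3,fy=3.3,interpolation=2); cv2.imwrite('pics/c1.png',np.hstack([w,cv2.resize(a,(400,w.shape[0]),interpolation=2)])[:,:,::-1])
cv2.imwrite('pics/w4.png',V[1][1][:,:,::-1])
E
```

```text
[[20, 38, 181], [20, 38, 181], [17, 39, 184], [109, 10, 197], [17, 40, 186], [17, 36, 182], [20, 38, 182]] [[185, 187, 192], [187, 188, 193]]
[226.8  83.2] [41.1 49. ] 1494.5
[ 0.5516 -0.2082  0.029 ]
[287.3  50.5] [52.1 57. ] 2262.0
[ 0.5523 -0.2088  0.029 ]
[328.2 201.6] [22.7 23.5] 388.0
[ 0.5514 -0.2065  0.029 ]
[ 0.5524 -0.2075  0.0259] 0.0012545642730580587
[507.06210146  34.8930959 ] [486.95056491 151.80435168]
```

View pics/c1.png

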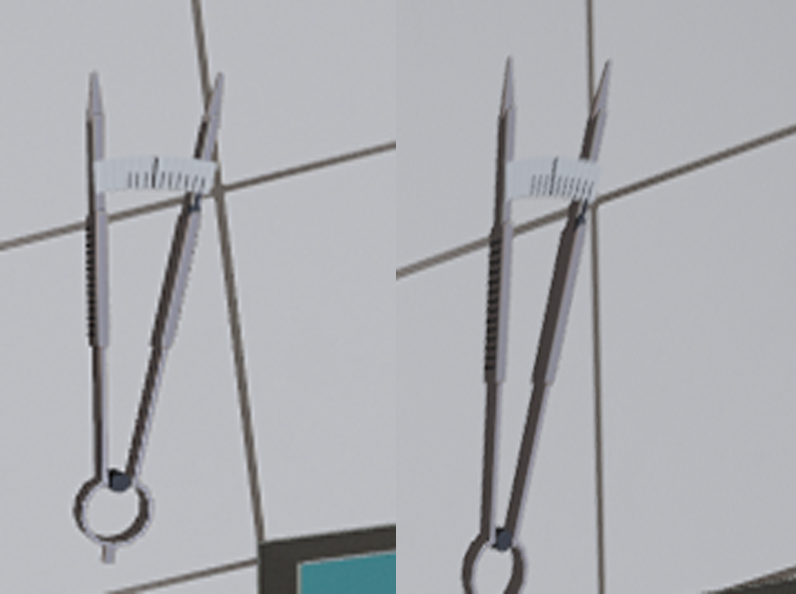

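The crops give, in w1, tips at (408.8,52.1) and (446.4,52.7) with the pin at (416.4,175.8). In w2 the tips are at (497.3,17.3) and (541.4,18.8) and the pin at (493.7,163). The next script triangulates them and works out the move to the pad.

Run:
```python
from seg import *
pts={}
for n,a,b in [('tl',(408.8,52.1),(497.3,17.3)),('tr',(446.4,52.7),(541.4,18.8)),('pin',(416.4,175.8),(493.7,163))]:
    x,e=tri([ray(a,V[0][0]),ray(b,V[1][0])]); z=.0065 if n!='pin' else .013
    q=[plane(p,z,v[0])[:2] for p,v in zip((a,b),V)]; pts[n]=np.mean(q,0); print(n,x.round(4),e.round(4),np.round(q,4).tolist())
m=(pts['tl']+pts['tr'])/2; u=m-pts['pin']; print('len',np.linalg.norm(u),'gap',np.linalg.norm(pts['tl']-pts['tr']))
u/=np.linalg.norm(u); o=pts['pin']+u*.078; o2=m-u*.073; print('u',u,np.arctan2(u[1],u[0]),'origin',o,o2)
s=state(); r=rot(s['ee_rot']).as_matrix()
pad=np.array([.4973,-.2205,.081]); dish=np.array([.552,-.208,.0])
print('to pad+15mm tool', (r.T@(pad+[0,0,.015]-s['ee_pos'])).round(4)); 
d=dish-pad; d[2]=0; d/=np.linalg.norm(d); print('standx',d,'in tool',(r.T@d).round(3),'tool x',r[:,0])
```

```text
tl [ 0.5369 -0.4239  0.0114] 0.0003 [[0.5373, -0.4256], [0.538, -0.4269]]
tr [ 0.5253 -0.4665  0.0127] 0.0 [[0.526, -0.4694], [0.5262, -0.4712]]
pin [ 0.3872 -0.4112  0.0098] 0.0003 [[0.3877, -0.4103], [0.3884, -0.4094]]
len 0.14889551744063137 gap 0.04547760429446389
u [ 0.96612854 -0.25806131] -0.2610150081320007 origin [ 0.46338367 -0.42998625] [ 0.46135047 -0.42944317]
to pad+15mm tool [ 0.0904 -0.0057  0.0768]
standx [0.97486957 0.22277641 0.        ] in tool [ 0.898 -0.44  -0.002] tool x [ 0.9735058  -0.22864501 -0.002815  ]
```

```bash
echo '[[[0.0435,-0.002,0.01,0,0,0,0],[0.0435,-0.002,0.02,0,0,0,0],[0,0,0.03,0,0,0,0],[0,0,0.017,0,0,0,0],[0,0,0,0,0,0,0]]]' | python3 -m creep
echo '[[[-0.0005,0.0003,0.01,0,0,0,0],[-0.001,0.0005,0.01,0,0,0,0],[-0.001,0.0005,0.01,0,0,0,0],[-0.001,0.0005,0.01,0,0,0,0],[0,0,0,0,0,0,0]]]' | python3 -m creep
```

```text
clock: 5.45
ee_pos: [0.494, -0.2246, 0.0952]
ee_rot: [-0.001, 0.993, -0.117, -0.002]
wrist_force: [-1.3, -0.1, -0.5]
opening: 0.0007
finger_force: 0.0
clock: 5.95
ee_pos: [0.4904, -0.226, 0.056]
ee_rot: [-0.0, 0.993, -0.119, -0.0]
wrist_force: [-2.0, -1.5, 3.9]
opening: 0.0002
finger_force: 2.1
```

```bash
echo '[[[-0.0005,0.0002,0.007,0,0,0,0],[0,0,0.006,0,0,0,0],[0,0,0.004,0,0,0,0],[0,0,0,0,0,0,0]]]' | python3 -m creep
echo '[[[0,0,0.002,0,0,0,0],[0,0,0,0,0,0,0]]]' | python3 -m creep
```

```text
clock: 6.35
ee_pos: [0.4903, -0.2261, 0.0398]
ee_rot: [-0.0, 0.993, -0.119, -0.0]
wrist_force: [-2.8, -0.9, 5.3]
opening: 0.0004
finger_force: 2.6
clock: 6.55
ee_pos: [0.4904, -0.226, 0.0381]
ee_rot: [0.0, 0.993, -0.119, 0.0]
wrist_force: [-4.0, -0.5, 4.7]
opening: 0.0003
finger_force: 2.6
```

```bash
echo '[[[0,0,0.0015,0,0,0,0],[0,0,0,0,0,0,0]]]' | python3 -m creep|grep -E 'pos|wrist'
echo '[[[0,0,0.0015,0,0,0,0],[0,0,0,0,0,0,0]]]' | python3 -m creep|grep -E 'pos|wrist'
```

```text
ee_pos: [0.4905, -0.226, 0.0366]
wrist_force: [-3.7, -1.3, 5.0]
ee_pos: [0.4905, -0.2261, 0.0357]
wrist_force: [-7.5, 0.1, 18.0]
```

It has reached the stop, so I back off and check.

```bash
echo '[[[0,0,-0.005,0,0,0,0],[0,0,-0.015,0,0,0,0],[-0.02,0,-0.04,0,0,0,0],[-0.04,0,-0.03,0,0,0,0],[-0.03,0,-0.01,0,0,0,0]]]' | python3 -m creep|grep -E 'clock|pos|wrist'
echo '[[[0,0,0,0,0,0,0.06],[0,0,0,0,0,0,0.06]]]' | python3 -m creep|grep -E 'clock|pos|wrist'
python3 - <<'E'
from h import *
s=state(); im=capture('wrist'); cv2.imwrite('pics/w5.png',im[:,:,::-1]); P=campose('wrist',s)
hsv=cv2.cvtColor(im,cv2.COLOR_RGB2HSV)
for z,x in ((.081,.4973),(.041,.489)):
    print(z,proj((x,-.222,z),P).round(1))
m=cv2.inRange(hsv,(0,0,0),(180,255,60)); n,l,st,ce=cv2.connectedComponentsWithStats(m[:225])
for i in range(1,n):
    if 200<st[i][4]<4000: print(st[i][4],ce[i].round(1),plane(ce[i],.041,P).round(4))
E
```

```text
clock: 7.45
ee_pos: [0.4026, -0.2047, 0.1372]
wrist_force: [-0.4, -0.8, -0.6]
clock: 7.65
ee_pos: [0.4032, -0.2049, 0.1355]
wrist_force: [1.8, -0.3, 0.1]
0.081 [307.2  93.2]
0.041 [310.7 107.6]
360 [ 8.5 16.1] [0.6164 0.0009 0.041 ]
912 [310.4 107.1] [ 0.4895 -0.2219  0.041 ]
1057 [149.4 179.6] [ 0.4622 -0.0593  0.041 ]
1127 [580.1 202.3] [ 0.3437 -0.4528  0.041 ]
```

View pics/w5.png

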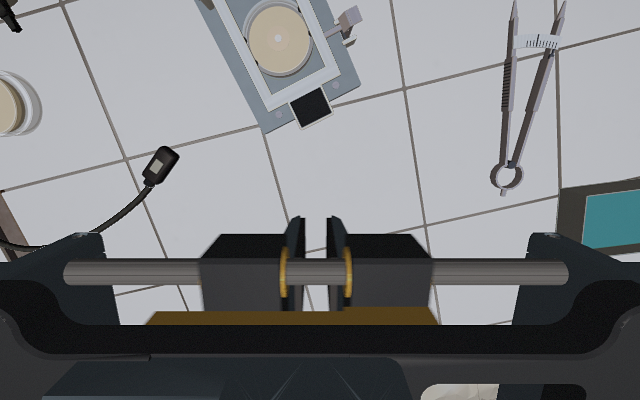

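The pad sits at (310,107), exactly where it is predicted when latched at z 41 mm, so the frame is held down. I move on to the calliper.

```bash
echo '[[[0.0218,0.041,0,0,0,0,0.06],[0.0218,0.041,0,0,0,0,0.06],[0.0218,0.041,0,0,0,0,0.06],[0.0218,0.041,0,0,0,0.03,0.06],[0.0218,0.041,0,0,0,0,0.06]]]' | python3 -m creep|grep -E 'clock|pos|wrist'
echo '[[[-0.03,0,0,0,0,0,0.06],[0,0,0,0,0,0,0.06]]]' | python3 -m creep|grep -E 'clock|pos|open'
python3 - <<'E'
from h import *
s=state(); im=capture('wrist'); cv2.imwrite('pics/w6.png',im[:,:,::-1]); P=campose('wrist',s)
print([proj(p,P).round(0) for p in ((.5315,-.447,.0065),(.4624,-.4297,.01),(.388,-.41,.01))])
E
```

```text
clock: 8.2
ee_pos: [0.4603, -0.4322, 0.134]
wrist_force: [2.0, -0.3, 0.0]
clock: 8.4
ee_pos: [0.4288, -0.4227, 0.1333]
opening: 0.0599
[array([311.,  89.]), array([313., 163.]), array([314., 233.])]
```

View pics/w6.png

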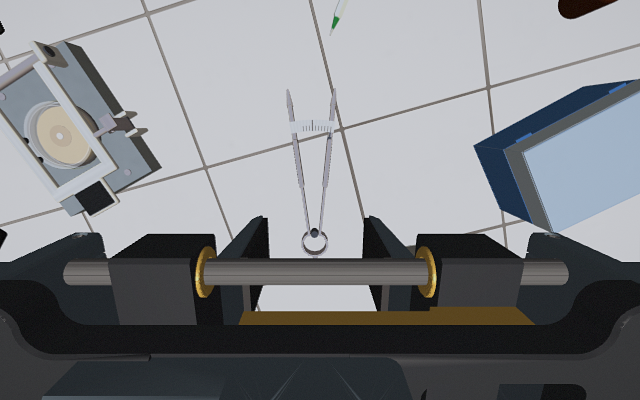

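The tips at (288,91) and (335,89) and the pin at (314,233) match my predictions. I work out the last move.

Run:
```python
from h import *
s=state(); r=rot(s['ee_rot']).as_matrix(); P=campose('wrist',s)
m=(plane((288,91),.0065,P)+plane((335,89),.0065,P))/2; p=plane((314,233),.013,P); u=(m-p)[:2]; print(np.linalg.norm(u)); u/=np.linalg.norm(u)
print('yaw err',np.arctan2(u[1],u[0])-np.arctan2(r[1,0],r[0,0]), m[:2]-.073*u, p[:2]+.078*u)
o=(m[:2]-.073*u+p[:2]+.078*u)/2
print((r.T@(np.r_[o,.004]-s['ee_pos'])).round(4), r[:,2])
```

```text
0.14649822858042033
yaw err 0.0162013120087402 [ 0.46130336 -0.42865989] [ 0.46566167 -0.42978729]
[ 0.0345 -0.0022  0.1297] [-0.00105946  0.00145559 -0.99999838]
```

```bash
echo '[[[0.0345,-0.0018,0.03,0,0,-0.01,0.06],[0,0,0.035,0,0,0,0.06],[0,0,0.035,0,0,0,0.06],[0,0,0.02,0,0,0,0.06],[0,0,0,0,0,0,0.06]]]' | python3 -m creep
echo '[[[0,0,0.0085,0,0,0,0.06],[0,0,0,0,0,0,0.036],[0,0,0,0,0,0,0.034],[0,0,0,0,0,0,0.030],[0,0,0,0,0,0,0.028]]]' | python3 -m creep
```

```text
clock: 8.95
ee_pos: [0.4637, -0.4278, 0.0117]
ee_rot: [-0.002, 0.992, -0.128, -0.002]
wrist_force: [-0.1, -0.2, -0.1]
opening: 0.06
finger_force: 0.0
clock: 9.45
ee_pos: [0.4643, -0.4299, 0.0072]
ee_rot: [0.0, 0.992, -0.129, 0.0]
wrist_force: [-0.6, -0.6, -0.0]
opening: 0.031
finger_force: 3.7
```

```bash
echo '[[[0,0,0,0,0,0,0.045],[0,0,0,0,0,0,0.045],[0,0,0.004,0,0,0,0.045],[0,0,0,0,0,0,0.045]]]' | python3 -m creep
echo '[[[0,0,0,0,0,0,0.034],[0,0,0,0,0,0,0.030],[0,0,0,0,0,0,0.026],[0,0,0,0,0,0,0.022],[0,0,0,0,0,0,0.022]]]' | python3 -m creep
```

```text
clock: 9.85
ee_pos: [0.4637, -0.4293, 0.0019]
ee_rot: [-0.0, 0.992, -0.129, -0.0]
wrist_force: [-0.4, 0.2, -0.7]
opening: 0.045
finger_force: 0.0
clock: 10.35
ee_pos: [0.464, -0.4295, 0.0024]
ee_rot: [0.0, 0.992, -0.129, 0.0]
wrist_force: [1.2, -0.1, -1.0]
opening: 0.0221
finger_force: 7.9
```

```bash
echo '[[[0,0,-0.01,0,0,0,0.022],[0,0,-0.02,0,0,0,0.022],[0,0,-0.02,0,0,0,0.022],[0,0,-0.02,0,0,0,0.022],[0,0,0,0,0,0,0.022]]]' | python3 -m creep
echo '[[[0,0,-0.02,0,0,0,0.022],[0,0,0,0,0,0,0.022],[0,0,0,0,0,0,0.022]]]' | python3 -m creep
python3 - <<'E'
from h import *
s=state(); im=capture('wrist'); P=campose('wrist',s)
r=rot(s['ee_rot']).as_matrix(); f=lambda x,y,z:proj(r@np.array([x,y,z])+s['ee_pos'],P).round(1)
print(f(.073,.01,-.004),f(.073,-.01,-.004),f(.037,0,-.015),f(-.078,0,-.01))
c=f(.05,0,-.004).astype(int); print(c)
cv2.imwrite('pics/w7.png',cv2.resize(im[0:200,c[0]-100:c[0]+100],None,fx=3,fy=3,interpolation=2)[:,:,::-1])
E
```

```text
clock: 10.85
ee_pos: [0.4651, -0.4307, 0.0756]
ee_rot: [0.001, 0.992, -0.129, 0.002]
wrist_force: [-1.0, -0.7, -0.0]
opening: 0.0223
finger_force: 7.9
clock: 11.15
ee_pos: [0.4639, -0.4295, 0.0921]
ee_rot: [0.0, 0.992, -0.129, 0.0]
wrist_force: [0.1, 0.3, -1.7]
opening: 0.0222
finger_force: 7.9
[332.5 124.8] [297.  124.8] [314.7 191.6] [314.8 354.8]
[314 165]
```

View pics/w7.png

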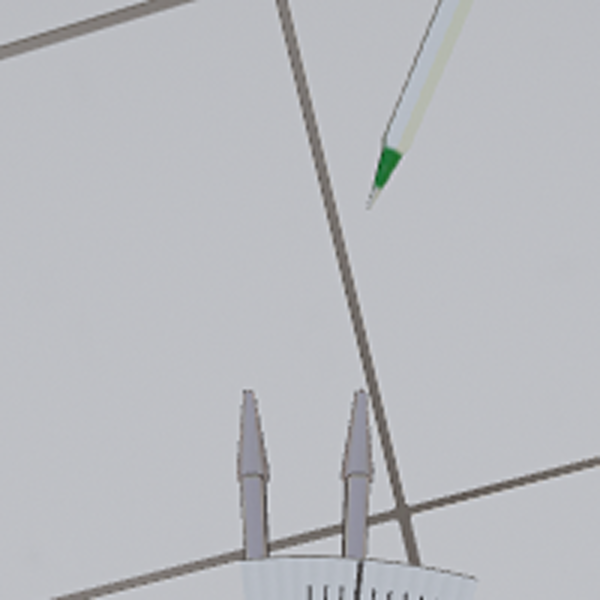

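The tips are at full-frame (296.7,130.3) and (334.3,130.3). They lie level and symmetric, with a gap of about 20 mm, and the long scale line is under the pointer leg. I carry the calliper to the dish.

```bash
echo '[[[0,-0.02,0,0,0,0,0.022],[-0.006,-0.03,0,0,0,0,0.022],[-0.006,-0.03,0,0,0,0,0.022],[-0.006,-0.03,0,0,0,0,0.022],[-0.006,-0.03,0,0,0,0,0.022]]]' | python3 -m creep|grep -E 'clock|pos|open'
echo '[[[-0.006,-0.03,0,0,0,0,0.022],[-0.006,-0.03,0,0,0,0,0.022],[-0.006,-0.0265,0,0,0,0,0.022],[0,-0.01,0,0,0,0,0.022],[0,0,0,0,0,0,0.022]]]' | python3 -m creep|grep -E 'clock|pos|open'
cat > chk.py <<'E'
from h import *
s=state(); im=capture('wrist'); P=campose('wrist',s); r=rot(s['ee_rot']).as_matrix()
print(s['ee_pos'].round(4),s['opening'],s['finger_force'])
hsv=cv2.cvtColor(im,cv2.COLOR_RGB2HSV); c=proj((.552,-.208,.029),P); print('pred dish px',c.round(1))
m=cv2.inRange(hsv,(8,25,90),(30,200,255)); k=cv2.findContours(m,0,2)[0]; k=[q for q in k if cv2.contourArea(q)>200 and np.hypot(*(q.mean((0,1))-c))<50]
q=cv2.convexHull(np.vstack(k)); e=cv2.fitEllipse(q); print('dish',np.round(e[0],1),np.round(e[1],1),plane(e[0],.029,P).round(4))
tm=((plane((296.7,130.3),s['ee_pos'][2]+.004,P)+plane((334.3,130.3),s['ee_pos'][2]+.004,P))/2); print('gap_mid',tm.round(4))
print('tool delta for dish', (r.T@(np.r_[plane(e[0],.029,P)[:2],.062]-tm)).round(4))
cv2.imwrite('pics/last.png',im[:,:,::-1])
E
python3 chk.py
```

```text
clock: 11.7
ee_pos: [0.476, -0.2858, 0.0916]
opening: 0.0222
clock: 12.2
ee_pos: [0.4837, -0.1888, 0.092]
opening: 0.0223
[ 0.4837 -0.1888  0.092 ] 0.022289570145577177 7.905225902795792
pred dish px [316.5 127.1]
dish [316.6 124.8] [65.4 67.7] [ 0.5537 -0.2085  0.029 ]
gap_mid [ 0.5513 -0.2069  0.096 ]
tool delta for dish [0.0027 0.0009 0.034 ]
```

```bash
echo '[[[0.002,0.001,0.01,0,0,0,0.0219],[0,0,0.012,0,0,0,0.0219],[0,0,0.01,0,0,0,0.0219],[0,0,0,0,0,0,0.0219],[0,0,0,0,0,0,0.0219]]]' | python3 -m creep
echo '[[[0,0,0,0,0,0,0.0219],[0,0,0,0,0,0,0.0219],[0,0,0,0,0,0,0.0219],[0,0,0,0,0,0,0.0219]]]' | python3 -m creep|grep -E 'pos|force|open'
python3 chk.py
python3 - <<'E'
from h import *
im=cv2.imread('pics/last.png'); g=im[...,2].astype(int)
for row in (134,137,140): print(row,g[row,288:344].tolist())
top=capture('top'); hsv=cv2.cvtColor(top,cv2.COLOR_RGB2HSV)
print(state()['joint_velocities'].round(3))
E
```

```text
clock: 12.75
ee_pos: [0.4851, -0.1917, 0.0599]
ee_rot: [-0.0, 0.992, -0.129, -0.001]
wrist_force: [-0.2, 1.0, 0.3]
opening: 0.0223
finger_force: 8.0
ee_pos: [0.4855, -0.1916, 0.0607]
wrist_force: [0.2, 0.2, -1.2]
opening: 0.0217
finger_force: 8.0
[ 0.4855 -0.1916  0.0607] 0.021659510107417953 7.955414056777954
pred dish px [313.2 131.4]
dish [312.8 128.6] [74.9 77.2] [ 0.5538 -0.2082  0.029 ]
gap_mid [ 0.5531 -0.2099  0.0647]
tool delta for dish [ 0.0003 -0.0018  0.0027]
134 [186, 187, 186, 186, 186, 189, 189, 157, 151, 151, 150, 167, 204, 201, 201, 200, 200, 201, 201, 200, 200, 201, 200, 198, 197, 195, 192, 197, 199, 200, 200, 199, 199, 200, 199, 199, 200, 199, 199, 190, 188, 189, 188, 148, 141, 150, 150, 149, 179, 190, 188, 188, 188, 187, 188, 189]
137 [186, 186, 187, 188, 187, 188, 147, 145, 150, 151, 149, 155, 171, 203, 201, 201, 200, 200, 201, 201, 200, 200, 200, 201, 200, 199, 199, 200, 200, 200, 200, 200, 200, 200, 199, 199, 199, 199, 188, 188, 188, 188, 190, 135, 153, 150, 149, 149, 165, 190, 188, 188, 188, 187, 189, 187]
140 [187, 187, 187, 187, 187, 187, 133, 149, 151, 150, 148, 142, 129, 191, 195, 201, 200, 200, 200, 200, 200, 200, 200, 200, 199, 200, 200, 200, 200, 200, 199, 199, 199, 200, 200, 199, 187, 187, 188, 188, 189, 190, 164, 143, 150, 151, 148, 147, 162, 191, 187, 188, 187, 188, 188, 186]
[-0.     0.     0.     0.    -0.002  0.   ]
```

The reading is close to the mark but slightly narrow at 21.66 mm. I read the pointer against the long line numerically while setting the opening back to 22.2 mm.

```bash
cat > ptr.py <<'E'
from h import *
s=state(); im=capture('wrist'); g=cv2.cvtColor(im,cv2.COLOR_RGB2GRAY).astype(int); print(s['opening'],s['finger_force'],s['ee_pos'].round(4))
def edges(row,a,b):
    x=g[row,a:b]; return x.tolist()
for r in (172,176,180): print(r,edges(r,320,345))
for r in range(188,204,2): print(r,edges(r,312,352))
for r in (131,132,133): print(r,edges(r,290,340))
E
echo '[[[0,0,0,0,0,0,0.0222],[0,0,0,0,0,0,0.0222],[0,0,0,0,0,0,0.0222],[0,0,0,0,0,0,0.0222]]]' | python3 -m creep|grep -E 'pos|force|open'
python3 ptr.py
```

```text
ee_pos: [0.4854, -0.1916, 0.0604]
wrist_force: [-0.2, 0.4, 0.0]
opening: 0.0221
finger_force: 7.8
0.022125304177505228 7.803691774606705 [ 0.4854 -0.1916  0.0604]
172 [168, 171, 173, 157, 165, 156, 174, 175, 135, 95, 154, 153, 151, 150, 148, 145, 134, 137, 135, 136, 136, 136, 135, 136, 135]
176 [137, 138, 138, 138, 137, 138, 138, 137, 101, 128, 154, 152, 151, 148, 148, 144, 121, 136, 136, 136, 136, 135, 135, 135, 133]
180 [138, 138, 138, 139, 139, 137, 139, 138, 84, 141, 152, 151, 149, 149, 149, 141, 109, 139, 137, 137, 136, 137, 136, 135, 133]
188 [187, 188, 190, 191, 191, 188, 188, 189, 191, 192, 190, 187, 187, 190, 191, 192, 189, 186, 189, 192, 196, 88, 79, 195, 191, 190, 192, 192, 189, 189, 192, 194, 195, 194, 189, 169, 170, 171, 146, 144]
190 [186, 189, 189, 191, 190, 187, 187, 189, 191, 191, 189, 186, 187, 189, 191, 190, 187, 186, 189, 193, 196, 48, 107, 195, 190, 190, 192, 190, 187, 188, 189, 190, 190, 189, 187, 189, 190, 192, 190, 188]
192 [187, 188, 191, 191, 190, 187, 187, 189, 191, 190, 189, 187, 187, 189, 191, 190, 188, 187, 189, 192, 166, 55, 141, 194, 190, 191, 191, 187
[... 1130 characters left out ...]
 190, 191, 190, 190, 190, 190, 190, 195, 196, 197, 196, 195, 196, 197, 198, 194, 190, 189, 190, 190, 189, 189, 189, 190, 189, 186, 179, 181, 180, 180, 143, 143, 153, 154, 159, 182, 180, 180]
132 [179, 179, 179, 177, 140, 146, 152, 152, 152, 194, 191, 190, 190, 191, 190, 190, 190, 190, 189, 193, 196, 196, 195, 196, 196, 198, 199, 192, 189, 191, 190, 189, 190, 189, 189, 190, 190, 187, 180, 180, 180, 181, 131, 149, 152, 153, 159, 182, 180, 180]
133 [179, 178, 179, 179, 154, 149, 152, 152, 149, 190, 191, 189, 190, 190, 190, 190, 190, 190, 190, 189, 196, 198, 196, 195, 195, 196, 193, 190, 190, 190, 190, 189, 189, 190, 189, 189, 189, 182, 179, 180, 181, 180, 122, 154, 152, 151, 137, 182, 180, 179]
```

The leg axis reads roughly 1 mm under the long line, and the nominal reading is 20.2 mm. I open very slightly to sit between the two.

```bash
echo '[[[0,-0.0015,0,0,0,0,0.0225],[0,0,0,0,0,0,0.0225],[0,0,0,0,0,0,0.0225],[0,0,0,0,0,0,0.0225],[0,0,0,0,0,0,0.0225]]]' | python3 -m creep|grep -E 'pos|force|open'
python3 ptr.py | grep -E '^(0|180|188|131)'; python3 chk.py
```

```text
ee_pos: [0.4858, -0.1902, 0.0604]
wrist_force: [-0.3, 0.6, -0.4]
opening: 0.0227
finger_force: 7.7
0.022734061159370794 7.652803212404251 [ 0.4858 -0.1902  0.0604]
180 [137, 139, 139, 139, 139, 139, 140, 139, 118, 97, 155, 152, 151, 149, 149, 144, 127, 139, 139, 137, 137, 137, 136, 138, 136]
188 [187, 189, 190, 191, 190, 188, 188, 190, 191, 191, 188, 188, 189, 190, 192, 191, 189, 187, 190, 192, 166, 51, 108, 194, 191, 192, 192, 189, 188, 189, 193, 194, 194, 191, 189, 190, 170, 170, 145, 118]
131 [180, 179, 179, 178, 142, 155, 152, 146, 144, 182, 180, 191, 190, 190, 191, 191, 190, 190, 191, 190, 191, 195, 195, 198, 196, 196, 197, 196, 198, 197, 190, 190, 189, 189, 189, 190, 190, 189, 189, 186, 180, 180, 180, 135, 157, 153, 163, 181, 181, 180]
[ 0.4858 -0.1902  0.0604] 0.022375777072975063 7.652839869260788
pred dish px [315.3 131.3]
dish [314.9 128.4] [75.  77.4] [ 0.5539 -0.2082  0.029 ]
gap_mid [ 0.5534 -0.2084  0.0644]
tool delta for dish [ 0.0005 -0.0004  0.0024]
```

```bash
python3 -c "
from cell import *
print(hand_in())"
```

```text
the job is handed in; nothing more can be done
None
```

I handed the job in with the frame latched down and the calliper held level over the dish's middle, about 33 mm above the lid, with a tip gap of 19 to 20.5 mm; `hand_in()` returned no verdict.

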